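# Load the two-well deburrer by metal, shut it and start it

## Robot

A 7-joint arm with a two-finger parallel gripper is mounted at the origin on the work surface. World frame = base frame: x ahead of the robot, y to its left, z up, the work surface at z = 0. Lengths are in mm, angles in rad, forces in N, time in s.
With the tool pointing down it reaches from about 400 to 900 mm from the base axis. Payload 5.6 kg.
Tool frame: the origin (TCP) lies midway between the tips of the shut fingers; the grasp point (between the pads) lies 19 mm behind it; x points along the fingers, y is the direction in which the jaws open and shut, and the axes are right-handed (so a half turn about x gives the same grasp; the last joint's range is limited). The gripper opens to 92 mm and grips with 3 to 60 N. Pads are 20 mm wide; open, the fingers measure 128 mm over their backs; the gripper's body (75 mm by 189 mm) begins 69 mm behind the grasp point.
Start: joints at [-1.338, 0.468, -0.012, 1.603, 0.006, 1.071, -0.056], TCP at [177.049, 625.431, 181.692] pointing down, gripper open.
Joint ranges: [-2.53, 2.53], [-0.31, 2.02], [-1.57, 1.55], [0.28, 2.44], [-1.29, 4.43], [0.15, 1.84], [-2.92, 2.92]. Speed limits (rad/s): [2.57, 2.57, 3.14, 3.14, 3.14, 3.14, 3.14].

## Interface

Orientations are given as a rotation vector (axis times angle).
In Python, from cell import robot, grip, kin, viewer gives the robot as it stands. Calls block until the motion is done:
- robot.movep(position, orientation): joint-space move of the TCP to a pose.
- robot.servo_line(position, feed=150, rotation=None): straight line of the TCP; rotation=None keeps the orientation; feed is the mean speed in mm/s.
- robot.goto_joints(angles): joint-space move.
- grip(opening, newtons=None): opening from 0.0 (shut) to 1.0 (fully open); newtons is the grip in N (None keeps the last); returns when the fingers have stopped.
- robot.hold(seconds).
- kin.ik(position, orientation): joint angles nearest the present ones, or None.
- robot.observe(): the state.
- viewer.read_camera(name): name is "scene" or "top" or "wrist"; returns the picture (400x640x3 uint8, red, green, blue); there is no depth.
- viewer.camera_info(name): a dict with "camera_matrix" (3x3 intrinsics, pixels), "R" (3x3) and "t" (3): a world point X has camera coordinates R X + t. Camera axes: x right, y down, z forward; pixel columns grow to the right and rows downward; lengths in mm; the calibration is good to about 2 mm. A picture is of the moment at which its call begins: read the wrist's pose just before it. camera_info takes no time and is no camera call; for the wrist camera it gives the pose at the moment of the call.
A pose or a line that the arm cannot do raises robot.IKError and nothing moves.
- robot.job_done(): hands the job in, once; it reports no verdict.
Trained networks look in the newest picture that a camera, given by its name, has taken for a name from the list of things; names that differ only in an ending like _2 or _b are one class to them, and where a whole thing is asked for, a point or a joint stands for the part that bears it (a point fixed in the world has none). Each returns a list of dicts, best first, with "confidence" (0 to 1); they miss things now and then, are a little off and sometimes report something else, mostly with a low value. They report only what shows in the picture. A call takes as long as a camera call.
- viewer.silhouettes(name, camera): "mask" (400x640 bool, what is visible of it).
- viewer.pinpoint(name, camera): "at" ([x, y, z] in mm, in the coordinates of the camera as it stood for that picture, good to about 4 mm: a listed point, or the origin of a listed thing).
The state is a dict: "t": time; "joints": joint angles; "joint_velocities": joint speeds; "joint_torque": joint torques, N m; "tcp_pos": TCP position; "tcp_rot": TCP orientation; "contact_force": force on the tool from outside, world axes, zero at the start; "wrist_torque": the same for the moment, N m; "grip_width": opening from 0.0 (shut) to 1.0 (fully open).
Only numpy, scipy, OpenCV 4.12 (cv2) and the standard library are available. Lean on these libraries where they do the work, as an engineer would, in place of code of your own. Each camera call takes 0.05 s, during which the arm holds its last target.

## Task

Load the deburring machine without mixing the metals: slide its shutter fully right until it clicks, so that the left (blue) well is open, and put all the steel bushes in there; then slide it fully left to its other end stop and put all the brass sleeves in the right (yellow) well. Then slide the shutter back until it clicks into its middle stop, covering both wells, and only then press the green start button fully down and let it come up again; leave the other things on the bench where they are.

Things in the scene. Friction and masses are not known exactly. Their poses are not given: they have to be found in the camera images.
- deburrer: grey bench deburring machine, fixed, 220 mm (x) x 290 mm (y), turned by a little yaw; origin at table level under the middle of its two wells, x away from the robot, y to the left. Wells open upward, rims 60 mm up, a 6 mm wall between them at y = 0. Guide rails along y at x = +-104 mm reach z = 71 mm; the motor behind, at x = 110 to 190 mm, reaches z = 110 mm
- left_well (a point): centre of the floor of the left, blue-floored well, for steel: 180 mm (machine x) x 62 mm (machine y), floor 12 mm above the table, 48 mm deep; it takes three parts in a row along x, 55 mm apart. 34 mm to the left of the machine's middle; axes as the machine's
- right_well (a point): centre of the floor of the right, yellow-floored well, for brass: same size as the left well, 34 mm to the right of the machine's middle; axes as the machine's
- shutter (a joint): slide of the steel shutter plate (188 x 136 x 4 mm) along machine y, m, plus = left. Three detent stops: 0 = closed, both wells covered (as found, within 4 mm); -0.066 = fully right, left well open; +0.066 = fully left, right well open. A click takes 3 to 6 N to push out of or into; let go within 6 mm of a stop, the plate pulls itself to within 2 mm of it
- handle (a point): grip point of the upright red tab in the middle of the shutter plate: 44 mm (machine x) x 14 mm (machine y), standing 34 mm above the plate to z = 99.5 mm; the point lies 8 mm under the tab's top, at z = 91.5 mm; axes as the machine's. Moves with the shutter. The plate's top face is at z = 65.5 mm
- start (a joint): travel of the green spring start button, m: 0 = released, 0.006 = fully down; takes 5 N to push fully down and springs back
- start_top (a point): centre of the top of the green start button, 32 mm in diameter, pointing up, 67 mm above the table when released; it stands on the console and moves with the button
- console: yellow fixed control box 80 x 80 x 45 mm with the start button in the middle of its top; origin under its centre
- steel1: loose steel bush: round body 26 mm in diameter, 26 mm high, on a square flange 34 x 34 x 8 mm, 34 mm high in all, about 150 g, dark bore on top; origin at the centre of the flange's underside, z up through the body, x and y along the flange's sides. There are 2 or 3 steel bushes (None from the start: this one is absent)
- steel2: loose steel bush: round body 26 mm in diameter, 26 mm high, on a square flange 34 x 34 x 8 mm, 34 mm high in all, about 150 g, dark bore on top; origin at the centre of the flange's underside, z up through the body, x and y along the flange's sides. There are 2 or 3 steel bushes (None from the start: this one is absent)
- steel3: loose steel bush: round body 26 mm in diameter, 26 mm high, on a square flange 34 x 34 x 8 mm, 34 mm high in all, about 150 g, dark bore on top; origin at the centre of the flange's underside, z up through the body, x and y along the flange's sides. There are 2 or 3 steel bushes (None from the start: this one is absent)
- brass1: loose brass sleeve: hexagonal, 34 mm high, 28.6 mm across flats (flats face +-y of its own frame, and +-30 degrees from +-x) and 33 mm across corners, 130 g more or less; origin at the centre of its underside, z along its length. There are 2 or 3 brass sleeves (None from the start: this one is absent)
- brass2: loose brass sleeve: hexagonal, 34 mm high, 28.6 mm across flats (flats face +-y of its own frame, and +-30 degrees from +-x) and 33 mm across corners, 130 g more or less; origin at the centre of its underside, z along its length. There are 2 or 3 brass sleeves (None from the start: this one is absent)
- brass3: loose brass sleeve: hexagonal, 34 mm high, 28.6 mm across flats (flats face +-y of its own frame, and +-30 degrees from +-x) and 33 mm across corners, 130 g more or less; origin at the centre of its underside, z along its length. There are 2 or 3 brass sleeves (None from the start: this one is absent)
- grease_can: bystander, loose, to be left alone: grey grease can, 96 mm diameter, 110 mm high; origin under its middle
- sealant: bystander, loose, to be left alone: red sealant bottle, 34 mm diameter, 120 mm high; origin under its middle
- spray: bystander, loose, to be left alone: white spray bottle, 80 mm diameter, 170 mm high; origin under its middle
- ratchet: bystander, loose, to be left alone: wrench lying on the bench, along its own x; origin under its middle
- driver: bystander, loose, to be left alone: screwdriver lying on the bench, along its own x; origin under its middle
- nut_jar: bystander, loose, to be left alone: jar of nuts, 56 mm diameter, 60 mm high; origin under its middle
- brush: bystander, loose, to be left alone: bench brush lying on the bench, along its own x; origin under its middle

How it is judged (in metres and radians):
On the way, in this order (a step that is already met when the one before it is completed fails the run):
1. the shutter rests at its right-hand stop, left well open (value of joint shutter below -0.06 m and velocity of joint shutter between -0.01 and 0.01 m/s), for 0.2 s.
2. all steel bushes are in the left well (x of steel1 in the frame of deburrer between -0.092 and 0.092 m and y of steel1 in the frame of deburrer between 0.002 and 0.067 m and z of steel1 in the frame of deburrer between 0 and 0.053 m and x of steel2 in the frame of deburrer between -0.092 and 0.092 m and y of steel2 in the frame of deburrer between 0.002 and 0.067 m and z of steel2 in the frame of deburrer between 0 and 0.053 m and x of steel3 in the frame of deburrer between -0.092 and 0.092 m and y of steel3 in the frame of deburrer between 0.002 and 0.067 m and z of steel3 in the frame of deburrer between 0 and 0.053 m), for 0.2 s.
3. the shutter rests at its left-hand stop, right well open (value of joint shutter above 0.06 m and velocity of joint shutter between -0.01 and 0.01 m/s), for 0.2 s.
4. all brass sleeves are in the right well (x of brass1 in the frame of deburrer between -0.092 and 0.092 m and y of brass1 in the frame of deburrer between -0.067 and -0.002 m and z of brass1 in the frame of deburrer between 0 and 0.053 m and x of brass2 in the frame of deburrer between -0.092 and 0.092 m and y of brass2 in the frame of deburrer between -0.067 and -0.002 m and z of brass2 in the frame of deburrer between 0 and 0.053 m and x of brass3 in the frame of deburrer between -0.092 and 0.092 m and y of brass3 in the frame of deburrer between -0.067 and -0.002 m and z of brass3 in the frame of deburrer between 0 and 0.053 m), for 0.2 s.
5. the shutter rests in its middle stop, both wells covered (value of joint shutter between -0.006 and 0.006 m and velocity of joint shutter between -0.01 and 0.01 m/s), for 0.2 s.
6. the start button is pressed fully down (value of joint start above 0.005 m), for 0.05 s.
7. the start button has come up again (value of joint start below 0.0015 m), for 0.1 s.
At the end, for the whole second after the job is handed in: every steel bush lies in the left well and every brass sleeve in the right well, at rest below the rim; the shutter rests within 6 mm of its middle stop; the start button is up again (within 1.5 mm) (all of step 2 and all of step 4 and all of step 5 and value of joint start below 0.0015 m and linear speed of each of steel1, steel2, steel3, brass1, brass2, brass3 below 0.03 m/s); the robot touches nothing.
It fails at once if the start button is pressed (over 4 mm) while the shutter is more than 12 mm off its middle stop (value of joint start above 0.004 m and (value of joint shutter above 0.012 m or value of joint shutter below -0.012 m)).
It fails at once if a bystander is shifted by more than 5 cm (distance of any of grease_can, sealant, spray, ratchet, driver, nut_jar, brush from where it was at the start of the episode above 0.05 m).
Of steel1, steel2, steel3 only 2 to 3 are there at a start; the rules pass over those that are not, and their reading is None.
Of brass1, brass2, brass3 only 2 to 3 are there at a start; the rules pass over those that are not, and their reading is None.
At some moment in a run one of steel1, steel2, steel3, brass1, brass2, brass3 may be knocked a few centimetres aside while the robot is not near it.
Once in a run the grip may slacken for a moment while it holds something.
It also fails if it takes over 208 s, if anything falls off the work surface, if the arm or the gripper's body presses on something with over 40 N, if the wrist force passes 120 N, or if a joint passes its speed limit or range.

## Working session

There is one attempt and no reset: what is moved stays moved. The work goes in short steps, each a Python script; the robot and the scene stay as the last script left them, time stands still between calls to the robot, and variables do not carry over. Pictures are saved under pics/ and viewed, and the job is handed in when it is done.

```bash
ls; mkdir -p pics
python3 - <<'E'
from cell import robot, grip, kin, viewer
import cv2
print(robot.observe())
for c in ["scene","top","wrist"]:
    im=viewer.read_camera(c); cv2.imwrite(f"pics/a_{c}.png",im[:,:,::-1])
    i=viewer.camera_info(c); print(c,i)
E
```

```text
pics
{'t': 0.0, 'joints': array([-1.33800605,  0.46837518, -0.01160156,  1.60361284,  0.00598164,
        1.07143622, -0.05627415]), 'joint_velocities': array([-6.21339239e-04,  1.07276150e-03, -1.26389876e-03,  5.18904661e-04,
        9.26036412e-04,  1.60535844e-05,  5.29622619e-04]), 'joint_torque': array([-1.09093689e-03, -5.20561695e+01, -1.30659936e-02, -2.43748802e+01,
       -5.66559308e-02,  1.72939844e-02,  1.59204237e-04]), 'tcp_pos': array([176.88971765, 624.79016725, 180.74618102]), 'tcp_rot': array([ 0.21511204,  1.56006753, -0.21793379]), 'contact_force': array([-0.51031454,  0.42008737,  0.77498439]), 'wrist_torque': array([0.00405558, 0.00313573, 0.03308857]), 'grip_width': 1.0050718003302221}
scene {'camera_matrix': array([[441.02336379,   0.        , 332.14709217],
       [  0.        , 441.02336379, 198.96909375],
       [  0.        ,   0.        ,   1.        ]]), 'R': array([[-0.66050888,  0.75080556,  0.00436239],
       [ 0.60128594,  0.53243318, -0.59579369],
       [-0.4496479 , -0.39090398, -0.80312567]]), 't': array([ 372.97427462, -273.80496592, 1648.02831642])}
top {'camera_matrix': array([[402.31079834,   0.        , 315.28403264],
       [  0.        , 402.31079834, 199.98561124],
       [  0.        ,   0.        ,   1.        ]]), 'R': array([[-0.01199928, -0.99984032,  0.01324171],
       [-0.9986426 ,  0.01131155, -0.05084294],
       [ 0.05068503, -0.01383382, -0.99861887]]), 't': array([  -3.34819111,  530.68657189, 1280.66574593])}
wrist {'camera_matrix': array([[335.94125245,   0.        , 323.4503676 ],
       [  0.        , 335.94125245, 198.43282417],
       [  0.        ,   0.        ,   1.        ]]), 'R': array([[ 0.27226954,  0.96221969, -0.00160148],
       [ 0.92720271, -0.26191549,  0.26775999],
       [ 0.25722448, -0.07438779, -0.96348431]]), 't': array([-649.07462702,  -30.84511242,  389.82216562])}
```

View pics/a_top.png

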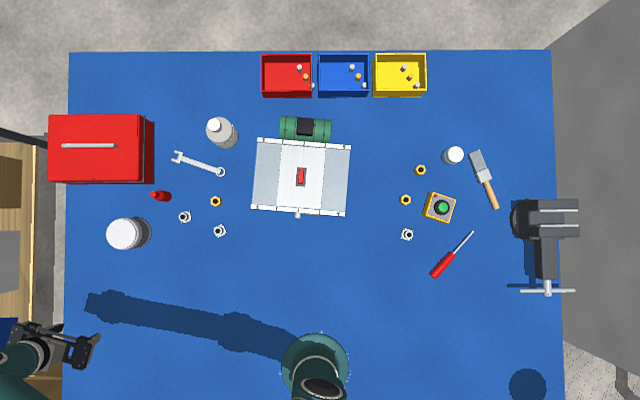

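View pics/a_scene.png

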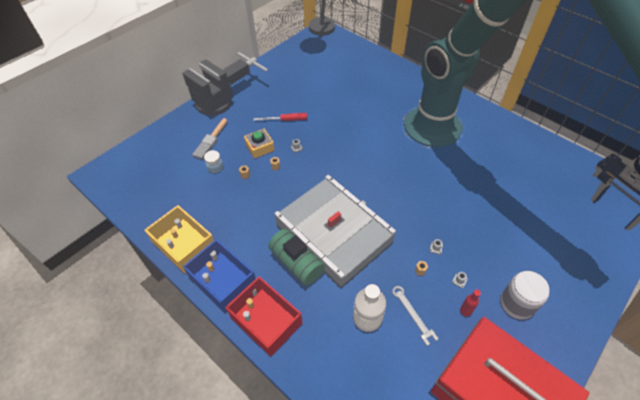

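View pics/a_wrist.png

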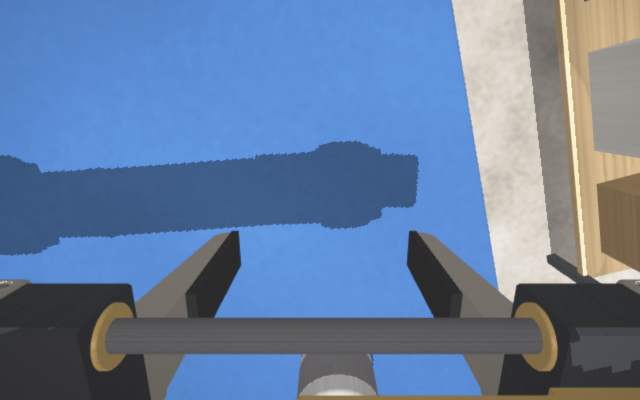

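Top view: steel bushes at about (185,217), (220,231) and (407,235). Brass sleeves at (216,201), (405,200) and (420,170). The shutter handle is at (301,176) and the button at (442,207).

```bash
cat > h.py <<'E'
from cell import robot, grip, kin, viewer
import numpy as np, cv2
from scipy.spatial.transform import Rotation as Rot
def rv(a, tilt=0):
    x=np.array([0,0,-1.]); y=np.array([np.cos(a),np.sin(a),0]); z=np.cross(x,y)
    return Rot.from_matrix(np.c_[x,y,z]).as_rotvec()
def w2p(X,i):
    c=i['R']@np.asarray(X,float)+i['t']; p=i['camera_matrix']@c; return p[:2]/p[2]
def c2w(c,i): return i['R'].T@(np.asarray(c,float)-i['t'])
def p2w(u,v,z,i):
    d=i['R'].T@np.linalg.inv(i['camera_matrix'])@np.array([u,v,1.]); o=-i['R'].T@i['t']
    return o+d*(z-o[2])/d[2]
def snap(cam,name):
    i=viewer.camera_info(cam); im=viewer.read_camera(cam); cv2.imwrite(f'pics/{name}.png',im[:,:,::-1]); return i,im
def find(n,cam,i,minc=0.3):
    return [(round(d['confidence'],2),c2w(d['at'],i).round(1)) for d in viewer.pinpoint(n,cam) if d['confidence']>minc]
E
python3 - <<'E'
from h import *
for cam in ["top","scene"]:
    i,im=snap(cam,'b_'+cam)
    print(cam)
    for n in ["deburrer","left_well","handle","start_top","console","steel1","brass1","grease_can","sealant","spray","ratchet","nut_jar","driver","brush"]:
        print(n,[(c,p.tolist()) for c,p in find(n,cam,i)])
    for n in ["steel1","brass1"]:
        for d in viewer.silhouettes(n,cam):
            if d['confidence']<.3: continue
            v,u=np.nonzero(d['mask']); print(' sil',n,round(d['confidence'],2),len(u),u.mean().round(1),v.mean().round(1),p2w(u.mean(),v.mean(),20,i).round(1))
o=robot.observe(); i=viewer.camera_info('wrist')
R=Rot.from_rotvec(o['tcp_rot']).as_matrix(); C=-i['R'].T@i['t']
print('cam in tcp',R.T@(C-o['tcp_pos']), 'cam axes in tool', R.T@i['R'].T, o['t'])
E
```

```text
top
deburrer [(0.6, [602.1, 38.4, 2.3])]
left_well [(0.48, [352.5, -451.7, -1.8])]
handle [(0.75, [598.2, 31.4, 90.9])]
start_top [(0.43, [507.0, -403.6, 69.0])]
console [(0.68, [502.3, -405.9, 1.2])]
steel1 [(0.61, [482.9, 410.3, 1.3]), (0.6, [434.6, 298.2, 0.6]), (0.53, [418.6, -304.6, -2.5])]
brass1 [(0.6, [528.3, -291.5, -0.1]), (0.59, [530.3, 310.6, -2.0]), (0.54, [623.3, -346.7, 0.2])]
grease_can [(0.81, [438.1, 572.2, -0.0])]
sealant [(0.76, [549.7, 472.3, -0.7])]
spray [(0.75, [743.0, 278.4, 0.3]), (0.35, [655.7, 368.6, -1.0])]
ratchet [(0.67, [654.3, 370.2, -4.7]), (0.51, [596.2, 33.2, 87.3]), (0.49, [589.3, -565.8, 5.6])]
nut_jar [(0.85, [668.9, -446.7, -0.5])]
driver [(0.67, [351.8, -445.8, 1.1]), (0.44, [500.8, -406.4, 2.9])]
brush [(0.89, [589.2, -568.6, 1.8])]
 sil steel1 0.67 97 185.1 215.9 [484.3 405.1  20. ]
 sil steel1 0.62 89 406.8 233.5 [ 419.7 -300.8   20. ]
 sil steel1 0.57 97 219.5 229.7 [439.3 296.   20. ]
 sil brass1 0.54 115 420.8 169.4 [ 625.1 -351.    20. ]
scene
deburrer [(0.75, [671.8, -446.3, -1.5]), (0.66, [498.3, -398.2, 65.3])]
left_well []
handle [(
[... 443 characters left out ...]
]
spray [(0.69, [746.0, 281.6, -1.0])]
ratchet [(0.7, [650.3, 372.3, 0.7])]
nut_jar [(0.64, [670.4, -446.9, -2.0]), (0.42, [506.6, -399.8, -0.5])]
driver [(0.68, [351.4, -442.9, -2.7])]
brush []
 sil steel1 0.56 157 436.4 246.2 [440.1 304.3  20. ]
 sil steel1 0.54 125 459.8 279.2 [487.2 414.   20. ]
 sil steel1 0.51 96 296.6 145.2 [ 420.2 -294.5   20. ]
 sil brass1 0.57 94 275.0 163.4 [ 530.1 -290.6   20. ]
 sil brass1 0.45 144 421.1 267.7 [529.5 310.9  20. ]
cam in tcp [-2.01863815e+02 -1.11906719e-01 -7.47375743e+01] cam axes in tool [[ 2.64414659e-04 -2.67669013e-01  9.63510887e-01]
 [ 9.99999961e-01  1.53283198e-04 -2.31845317e-04]
 [-8.56322232e-05  9.63510911e-01  2.67669043e-01]] 1.85
```

Run:
```python
from h import *
o=robot.observe()
robot.servo_line([o['tcp_pos'][0],o['tcp_pos'][1],300],feed=250)
for a in (np.pi/2,-np.pi/2,0,np.pi):
    q=kin.ik([560,34,290],rv(a)); print(a,None if q is None else q.round(2))
robot.movep([540,34,290],rv(np.pi/2))
i,im=snap('wrist','c_wrist')
for n in ["deburrer","handle","left_well"]: print(n,find(n,'wrist',i))
for n in ["handle","shutter","deburrer"]:
    for d in viewer.silhouettes(n,'wrist')[:2]:
        m=d['mask'].astype(np.uint8); cs,_=cv2.findContours(m,0,2); c=max(cs,key=cv2.contourArea); print(n,d['confidence'],cv2.minAreaRect(c))
print(robot.observe()['t'],robot.observe()['joints'].round(2))
```

```text
1.5707963267948966 [-0.62  0.24  0.61  1.73 -0.14  1.23  1.59]
-1.5707963267948966 [-0.8   0.27  0.83  1.73 -0.21  1.23 -1.48]
0 [-0.69  0.24  0.7   1.73 -0.17  1.23  0.04]
3.141592653589793 [ 0.8   0.56 -1.31  1.64  0.55  1.37  2.56]
deburrer [(0.85, array([602.4,  35.7,   3.6]))]
handle [(0.78, array([601.7,  37.1,  89.2]))]
left_well []
handle 0.89 ((326.7944641113281, 207.50775146484375), (106.7894058227539, 137.0159149169922), 4.68589973449707)
shutter 0.81 ((325.5198059082031, 207.80197143554688), (107.06598663330078, 136.41958618164062), 5.710593223571777)
deburrer 0.71 ((332.5, 215.0), (204.0, 233.0), 90.0)
5.2917 [-0.65  0.19  0.61  1.77 -0.12  1.21  1.57]
```

View pics/c_wrist.png

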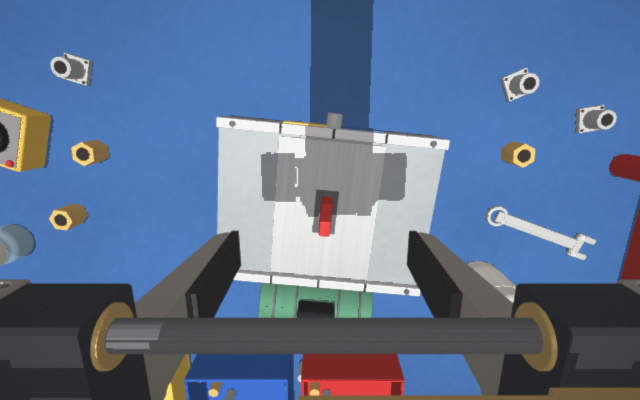

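The wrist view shows the machine with its near rail from (219,121) to (447,145), its far rail from (233,278) to (420,292), and the red tab at about (326,215). All six parts are in view.

Run:
```python
from h import *
i=viewer.camera_info('wrist'); im=cv2.imread('pics/c_wrist.png')
b,g,r=[im[...,k].astype(int) for k in range(3)]
m=((r>130)&(g<80)&(b<80)); m[:, :290]=0; m[:,370:]=0; m[300:]=0
v,u=np.nonzero(m); print(len(u),u.min(),u.max(),v.min(),v.max())
for p in [(219,119),(449,142),(232,279),(421,293)]: print(p,p2w(*p,71,i).round(1))
big=cv2.resize(im[100:310,200:470],None,fx=2.9,fy=2.8,interpolation=cv2.INTER_CUBIC); cv2.imwrite('pics/c_zoom.png',big)
ps=[cv2.resize(im[a:a+50,b:b+60],(260,216),interpolation=cv2.INTER_CUBIC) for a,b in [(45,40),(60,490),(95,560),(130,60),(190,40),(130,490)]]
cv2.imwrite('pics/c_parts.png',np.vstack([np.hstack(ps[:3]),np.hstack(ps[3:])]))
```

```text
243 319 331 203 234
(219, 119) [481.6 -93.7  71. ]
(449, 142) [509.2 189.7  71. ]
(232, 279) [698.6 -93.5  71. ]
(421, 293) [720.4 171.4  71. ]
```

View pics/c_zoom.png

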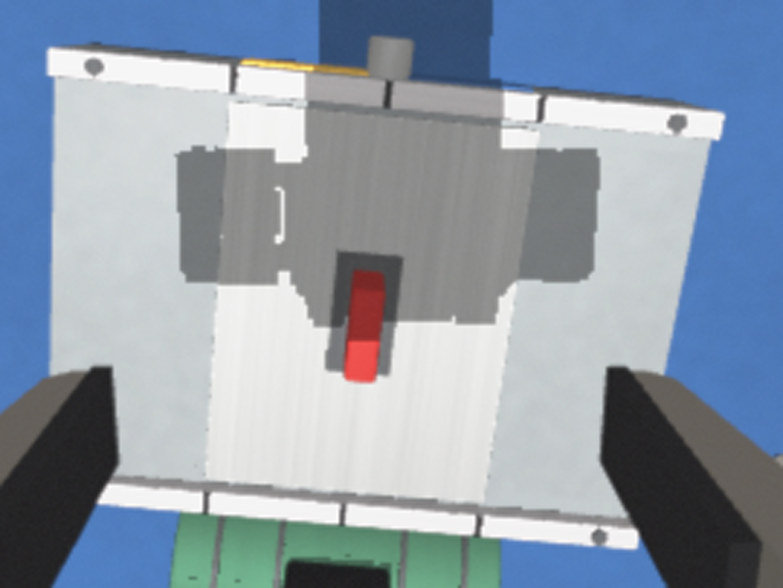

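View pics/c_parts.png

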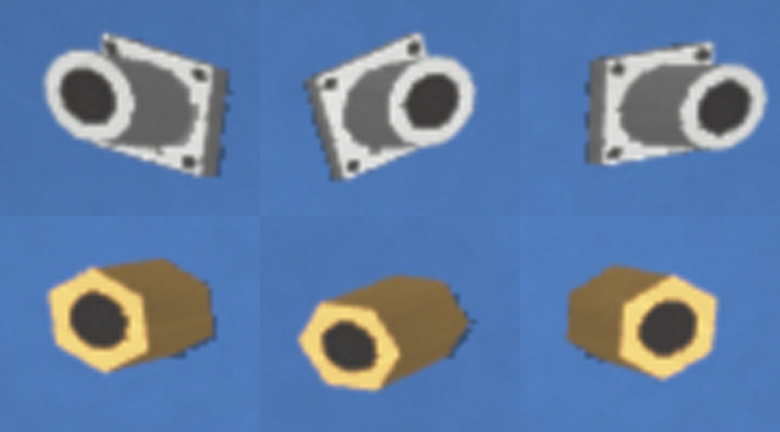

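Run:
```python
from h import *
i=viewer.camera_info('wrist')
n=p2w(326.9,196.4,99.5,i); f=p2w(324.8,236.4,99.5,i); print(n,f,(n+f)/2,np.linalg.norm(n-f),np.arctan2(*(f-n)[1::-1]))
for a in [(53,50),(722,113),(45,80),(75,490),(640,535),(388,92),(385,478+28)]:
    print(a,p2w(200+a[0]/2.9,100+a[1]/2.8,71,i).round(1))
```

```text
[571.60465105  37.99037559  99.5       ] [623.46417432  35.52969926  99.5       ] [597.53441269  36.76003742  99.5       ] 51.917868619817796 -0.047413319922026874
(53, 50) [480.2 -94.5  71. ]
(722, 113) [507.2 189.4  71. ]
(45, 80) [493.  -98.9  71. ]
(75, 490) [ 692.5 -101.6   71. ]
(640, 535) [717.3 170.7  71. ]
(388, 92) [498.1  46.5  71. ]
(385, 506) [701.2  46.8  71. ]
```

```bash
cat >> h.py <<'E'
TH=-0.098; MC=np.array([602.5,36.5])
MX=np.array([np.cos(TH),np.sin(TH)]); MY=np.array([-np.sin(TH),np.cos(TH)])
def m2w(x,y,z): return np.r_[MC+x*MX+y*MY,z]
def w2m(p): d=np.asarray(p)[:2]-MC; return np.array([d@MX,d@MY])
def st(msg=''):
    o=robot.observe(); print(msg,'t',round(o['t'],1),'tcp',o['tcp_pos'].round(1),'F',o['contact_force'].round(1),'g',round(o['grip_width']*92,1)); return o
E
python3 - <<'E'
from h import *
R=rv(np.pi/2+TH)
grip(0.5)
robot.movep(m2w(0,0,130),R)
robot.servo_line(m2w(0,0,74),feed=80); st('down')
grip(0.0,40); o=st('grip')
p=o['tcp_pos']
for d in (20,45,60,66):
    robot.servo_line(np.r_[p[:2]-d*MY,p[2]],feed=80); st(d)
E
```

```text
down t 7.7 tcp [602.8  36.3  74.1] F [-0.4  0.4  1.4] g 45.8
grip t 8.4 tcp [602.5  36.5  74. ] F [0.3 0.2 1.1] g 0.6
20 t 8.8 tcp [600.5  15.5  74.1] F [-0.5 -0.3 -1. ] g 0.2
45 t 9.3 tcp [598.1  -8.9  74.1] F [ 0.4  0.3 -0.4] g 0.5
60 t 9.6 tcp [596.6 -24.1  74. ] F [ 0.1  0.  -0.3] g 0.4
66 t 9.9 tcp [596.1 -29.5  74. ] F [ 0.2 -0.2 -0. ] g 0.5
```

Run:
```python
from h import *
o=st()
robot.servo_line(np.r_[o['tcp_pos'][:2],170],feed=200)
snap('wrist','d_w'); snap('top','d_t')
print(cv2.imread('pics/d_t.png').shape)
im=cv2.imread('pics/d_t.png')[90:250,220:380]; cv2.imwrite('pics/d_tz.png',cv2.resize(im,(600,600)))
```

```text
t 9.9 tcp [596.1 -29.5  74. ] F [ 0.2 -0.2 -0. ] g 0.5
(400, 640, 3)
```

View pics/d_w.png

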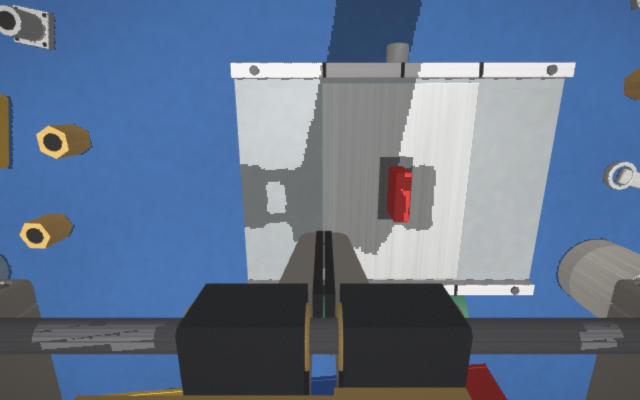

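View pics/d_tz.png

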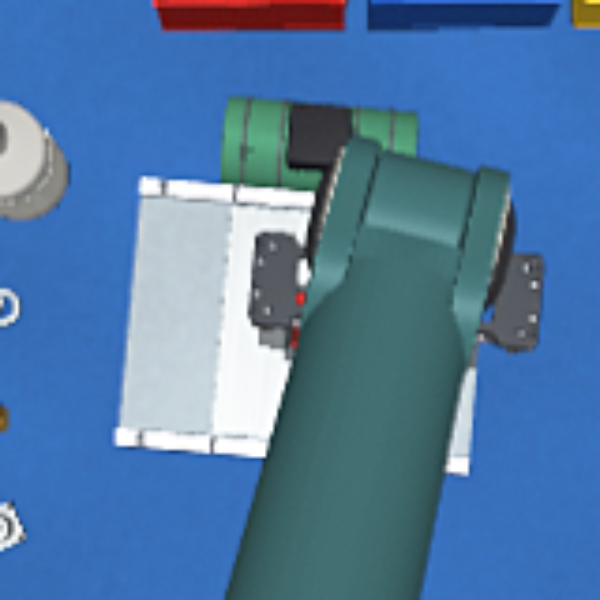

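Run:
```python
from h import *
i=viewer.camera_info('wrist'); o=robot.observe()
print('tcp px',w2p(o['tcp_pos'],i), o['tcp_pos'])
for uv,z in [((397,170),99.5),((399,215),99.5),((232,70),71),((573,70),71),((250,285),71),((533,292),71),((403,70),71)]: print(uv,p2w(*uv,z,i).round(1))
print('exp handle px',w2p([601,36,99.5],i), w2p([601,36,65],i))
im=cv2.imread('pics/d_w.png')[130:300,280:480]; cv2.imwrite('pics/d_wz.png',cv2.resize(im,(700,595),interpolation=cv2.INTER_CUBIC))
```

```text
tcp px [323.81613272 226.690809  ] [594.8683085  -29.21807152 168.32104106]
(397, 170) [576.9  32.6  99.5]
(399, 215) [615.7  32.8  99.5]
(232, 70) [484.5 -95.6  71. ]
(573, 70) [512.3 188.1  71. ]
(250, 285) [ 684.6 -111.7   71. ]
(533, 292) [719.8 168.8  71. ]
(403, 70) [498.4  46.7  71. ]
exp handle px [402.18932967 197.94385572] [393.87756631 188.22263913]
```

View pics/d_wz.png

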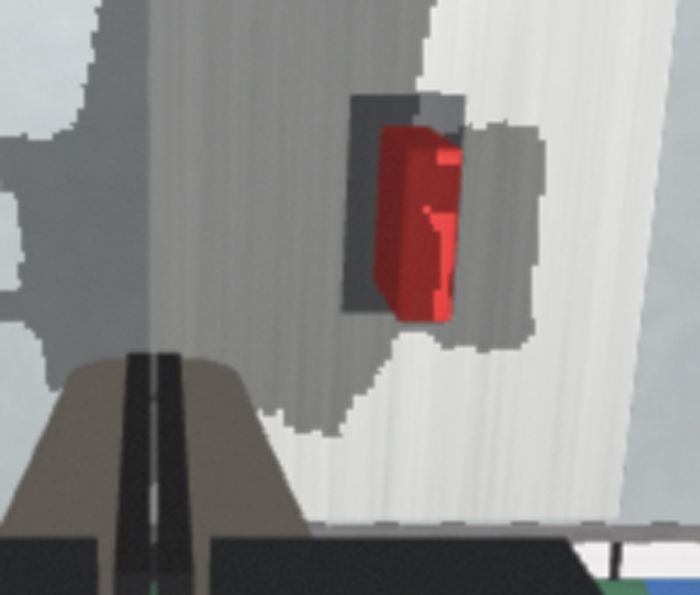

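Run:
```python
from h import *
R=rv(np.pi/2+TH)
grip(0.5)
robot.servo_line(m2w(0,0,170),feed=200)
robot.servo_line(m2w(-2,0,74),feed=120); st('down')
snap('wrist','e_w'); snap('scene','e_s')
im=cv2.imread('pics/e_s.png')[130:310,240:430]; cv2.imwrite('pics/e_sz.png',cv2.resize(im,(760,600),interpolation=cv2.INTER_CUBIC))
```

```text
down t 12.9 tcp [601.2  36.5  74.7] F [-0.3  1.   0.3] g 45.8
```

View pics/e_w.png

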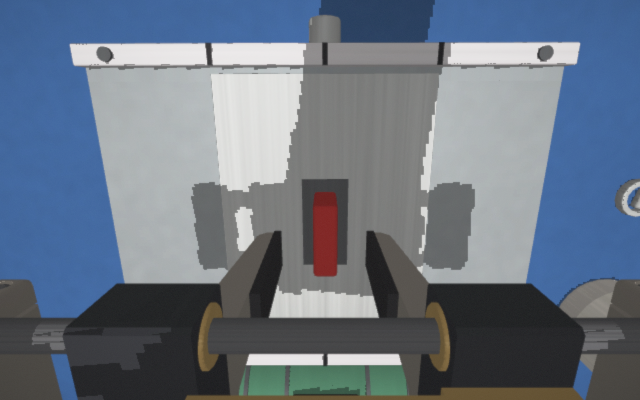

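View pics/e_sz.png

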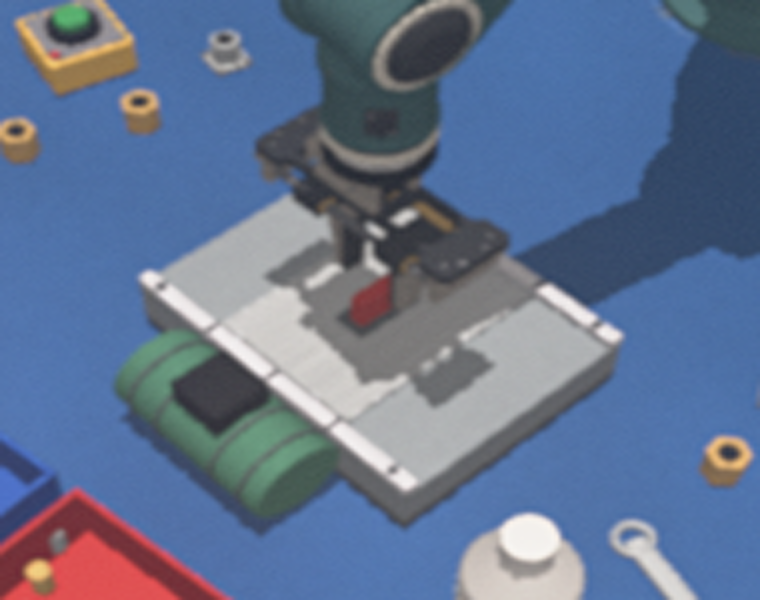

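Run:
```python
from h import *
i=viewer.camera_info('scene'); w=viewer.camera_info('wrist'); o=robot.observe()
z=lambda p:((p[0]-240)*4,(p[1]-130)*600/180)
im=cv2.imread('pics/e_sz.png')
T=o['tcp_pos']
for P,c in [(T,(0,255,255)),(T+np.r_[22.9*MY,0],(0,255,0)),(T-np.r_[22.9*MY,0],(0,255,0)),(T+[0,0,19],(255,0,255)),(np.array([601,36,99.5]),(255,255,255)),(np.array([601,36,65.5]),(255,255,255))]:
    q=z(w2p(P,i)); print(P,q, w2p(P,w)); cv2.circle(im,(int(q[0]),int(q[1])),4,c,-1)
cv2.imwrite('pics/e_sz2.png',im)
print('tab top ends', p2w(325,205,99.5,w),p2w(325,275,99.5,w),p2w(325,193,65.5,w))
print('from joints fk? tcp_rot mat',Rot.from_rotvec(o['tcp_rot']).as_matrix().round(3))
```

```text
[601.26675449  36.6963373   74.93250079] (np.float64(373.61194693643256), np.float64(300.541215155843)) [323.87379134 226.65260757]
[603.507364    59.48645949  74.93250079] (np.float64(394.9727255637499), np.float64(316.40795679355665)) [359.73834963 226.65291262]
[599.02614498  13.90621512  74.93250079] (np.float64(352.57380138667304), np.float64(284.914124692588)) [288.00843259 226.6523025 ]
[601.26675449  36.6963373   93.93250079] (np.float64(373.7850014022274), np.float64(288.45674798318413)) [323.91640491 238.04287011]
[601.   36.   99.5] (np.float64(373.35859251726947), np.float64(284.2362383670816)) [322.66439101 241.471734  ]
[601.   36.   65.5] (np.float64(373.05967873790996), np.float64(305.8175599390934)) [322.77462079 221.41036047]
tab top ends [579.60560795  39.40825904  99.5       ] [622.14782341  35.28098314  99.5       ] [581.69582009  39.36050878  65.5       ]
from joints fk? tcp_rot mat [[ 0.002  0.098  0.995]
 [ 0.     0.995 -0.098]
 [-1.     0.001  0.002]]
```

View pics/e_sz2.png

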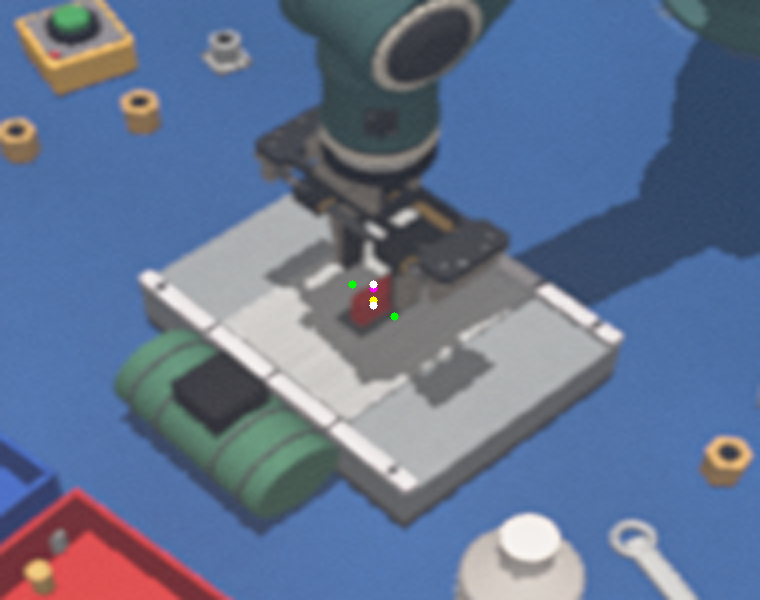

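Run:
```python
from h import *
grip(0.0,40); st('closed'); robot.hold(0.3); st()
snap('wrist','f_w'); snap('scene','f_s')
im=cv2.imread('pics/f_s.png')[150:250,290:410]; cv2.imwrite('pics/f_sz.png',cv2.resize(im,(720,600),interpolation=cv2.INTER_CUBIC))
```

```text
closed t 13.7 tcp [600.5  36.7  74. ] F [-0.6  0.   0.1] g 0.6
 t 14.0 tcp [600.5  36.7  74. ] F [ 0.2 -0.6  0.1] g 0.4
```

View pics/f_w.png

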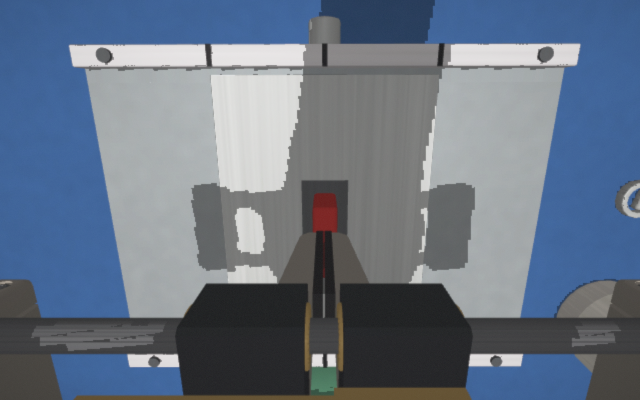

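View pics/f_sz.png

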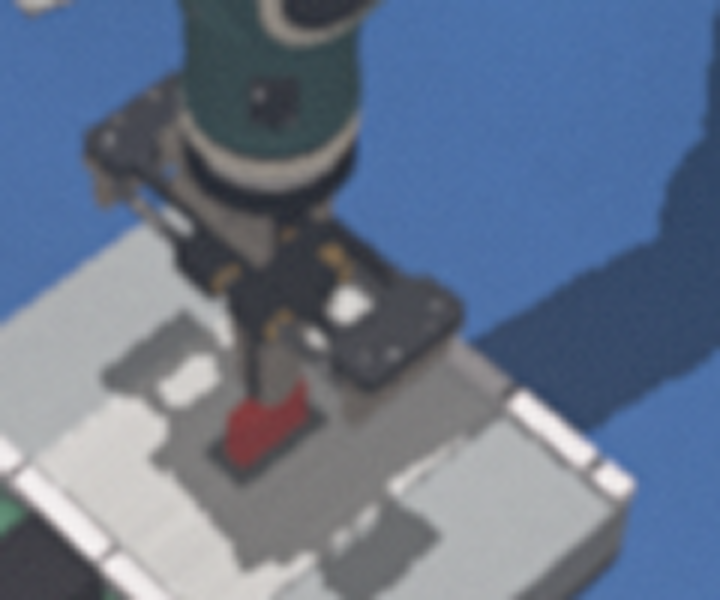

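The fingers shut fully (0.4 mm gap) and seem to sit above the tab, though the TCP reads z = 74. I'll check the real tool length with a gentle touch on the bare table.

Run:
```python
from h import *
robot.servo_line(m2w(-2,0,130),feed=200)
robot.servo_line([420,70,120],feed=250)
robot.servo_line([420,70,20],feed=150)
f0=st('start')['contact_force'][2]
z=20
while z>-45:
    z-=3; 
    try: robot.servo_line([420,70,z],feed=40)
    except robot.IKError as e: print('ik',z); break
    o=robot.observe(); f=o['contact_force'][2]
    if z%6==0 or abs(f-f0)>3: print(z,o['tcp_pos'].round(1),o['contact_force'].round(1))
    if abs(f-f0)>5: break
snap('scene','g_s'); robot.servo_line([420,70,60],feed=100)
im=cv2.imread('pics/g_s.png')[80:220,330:500]; cv2.imwrite('pics/g_sz.png',cv2.resize(im,(720,593),interpolation=cv2.INTER_CUBIC)); st()
```

```text
start t 16.3 tcp [420.8  69.7  20.3] F [ 0.8 -0.4  0.4] g 0.4
-34 [420.4  70.1 -32.6] [-5.6 -1.8 26.3]
 t 21.9 tcp [419.5  69.9  59.5] F [-0.1 -0.2 -0.4] g 0.4
```

View pics/g_sz.png

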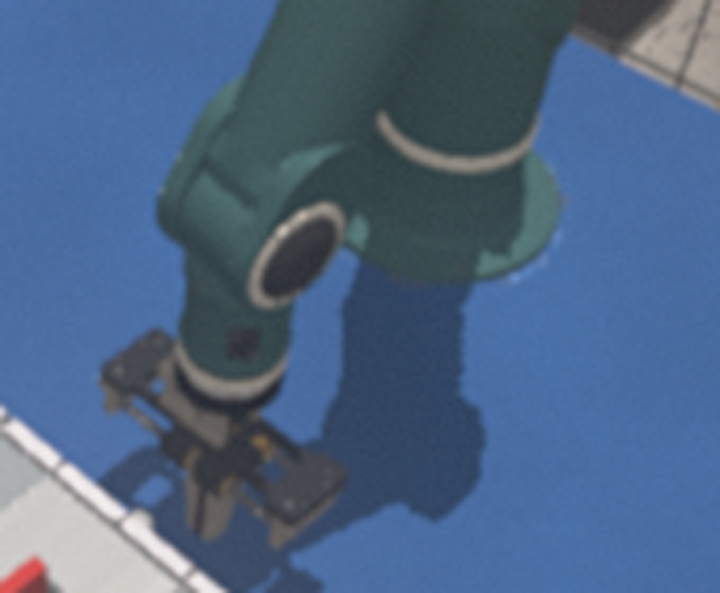

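The fingertips touch the table when the TCP reads about -32, so the reported TCP lies about 32 mm beyond the real tips. Next I'll check where the gripper body starts and whether there is a lateral offset.

Run:
```python
from h import *
i=viewer.camera_info('scene')
s=720/170; im=cv2.resize(cv2.imread('pics/g_s.png')[80:220,330:500],(720,593),interpolation=cv2.INTER_CUBIC)
T=np.array([420.4,70.1])
z=lambda P:tuple(int(round(x)) for x in ((w2p(P,i)-[330,80])*[s,593/140]))
for h,c in [(0,(0,255,255)),(57,(0,255,0)),(88,(255,0,255)),(110,(255,255,255))]:
    for d in (-94.5,0,94.5):
        for e in ((-37.5,37.5) if d else (0,)):
            cv2.circle(im,z(np.r_[T+d*MY+e*MX,h]),4,c,-1)
cv2.imwrite('pics/g_sz2.png',im)
```

View pics/g_sz2.png

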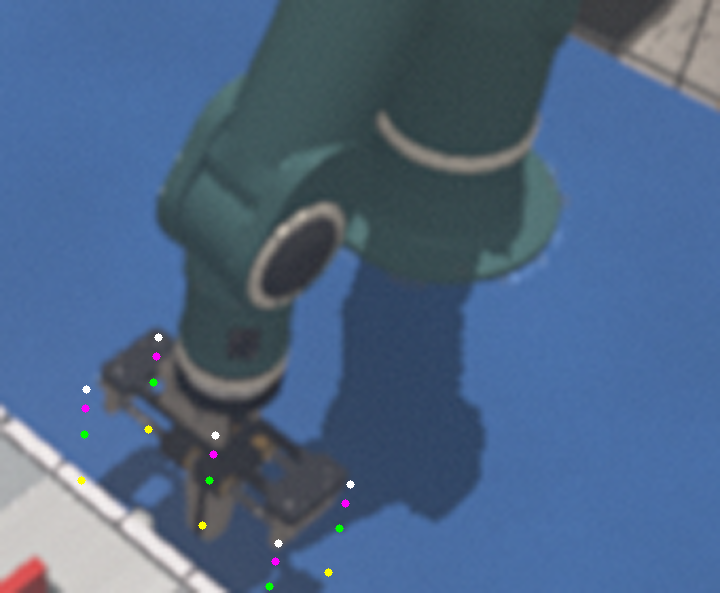

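The body height agrees with the drawing measured from the real tips, so only the reported TCP is about 31.5 mm too long. I'll correct for it in the helpers.

```bash
cat >> h.py <<'E'
ZO=-31.5   # reported z = true tip z + ZO (tool pointing down)
def L(p,feed=150,rot=None): robot.servo_line([p[0],p[1],p[2]+ZO],feed=feed,rotation=rot)
def M(p,a): robot.movep([p[0],p[1],p[2]+ZO],rv(a))
def tip():
    o=robot.observe(); return o['tcp_pos']-[0,0,ZO]
def cable(d,feed=80):  # slide gripped handle by d along machine y, stepwise
    p=tip(); n=4
    for k in range(1,n+1):
        L(np.r_[p[:2]+d*k/n*MY,p[2]],feed); o=robot.observe()
        f=o['contact_force']; print('  d',round(d*k/n,1),'Fy',round(float(f[:2]@MY),1),'g',round(o['grip_width']*92,1))
E
python3 - <<'E'
from h import *
grip(0.5)
L([420,70,135],200)
M(m2w(-2,0,135),np.pi/2+TH)
L(m2w(-2,0,74),120); st('down')
grip(0.0,40); st('grip')
cable(-66); st()
E
```

```text
down t 24.5 tcp [600.7  36.8  43. ] F [0.  0.4 0.3] g 46.3
grip t 25.1 tcp [600.8  37.2  42.8] F [-0.6  1.9  2. ] g 14.0
  d -16.5 Fy -0.0 g 13.6
  d -33.0 Fy -0.8 g 13.5
  d -49.5 Fy 0.8 g 14.1
  d -66.0 Fy 1.6 g 13.8
 t 26.5 tcp [594.4 -28.4  42.8] F [ 1.1  1.5 -0.5] g 13.8
```

```bash
cat >> h.py <<'E'
def handle_y(i,im):
    """machine (x,y) of red tab's top centre from wrist picture, near expected px"""
    b,g,r=[im[...,k].astype(int) for k in (2,1,0)]
    m=((r>90)&(g<60)&(b<60)).astype(np.uint8)
    n,lab,stt,cen=cv2.connectedComponentsWithStats(m)
    out=[]
    for k in range(1,n):
        if stt[k,4]>60:
            w=p2w(*cen[k],95,i); q=w2m(w)
            if abs(q[0])<40 and abs(q[1])<110: out.append((int(stt[k,4]),q.round(1)))
    return out
E
python3 - <<'E'
from h import *
grip(0.5); p=tip(); L(np.r_[p[:2],150],200)
M(m2w(-60,20,215),np.pi/2+TH)
i,im=snap('wrist','h_w'); print(handle_y(i,im)); print(find('handle','wrist',i)); st()
E
```

```text
[(386, array([-19.5, -58.3]))]
[(0.82, array([596.3, -25. ,  87.3]))]
 t 28.3 tcp [544.3  60.9 182.2] F [-0.7 -0.6 -1. ] g 45.8
```

View pics/h_w.png

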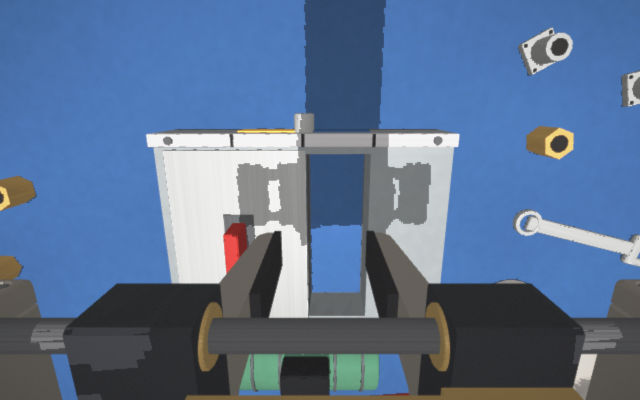

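Run:
```python
from h import *
i=viewer.camera_info('wrist')
im=cv2.imread('pics/h_w.png')
for uv,z in [((236,228),99.5),((238,245),99.5),((164,152),65.5),((308,155),65.5),((308,170),60),((365,170),60),((374,170),60),((310,290),12),((302,140),71),((152,141),71),((456,141),71)]: print(uv,z,p2w(*uv,z,i).round(1),w2m(p2w(*uv,z,i)).round(1))
cv2.imwrite('pics/h_wz.png',cv2.resize(im[110:310,140:400],(780,600),interpolation=cv2.INTER_CUBIC))
```

```text
(236, 228) 99.5 [568.1 -21.2  99.5] [-28.6 -60.7]
(238, 245) 99.5 [584.6 -22.1  99.5] [-12.  -60.1]
(164, 152) 65.5 [497.3 -87.   65.5] [ -92.6 -133.2]
(308, 155) 65.5 [513.7  48.7  65.5] [-89.6   3.4]
(308, 170) 60 [529.   46.7  60. ] [-74.1   3. ]
(365, 170) 60 [534.6 102.2  60. ] [-74.   58.7]
(374, 170) 60 [535.4 110.9  60. ] [-74.   67.5]
(310, 290) 12 [688.2  29.1  12. ] [86.1  1. ]
(302, 140) 71 [498.6  45.1  71. ] [-104.2   -1.7]
(152, 141) 71 [485.8 -93.1  71. ] [-103.5 -140.4]
(456, 141) 71 [513.6 186.4  71. ] [-103.1  140.5]
```

View pics/h_wz.png

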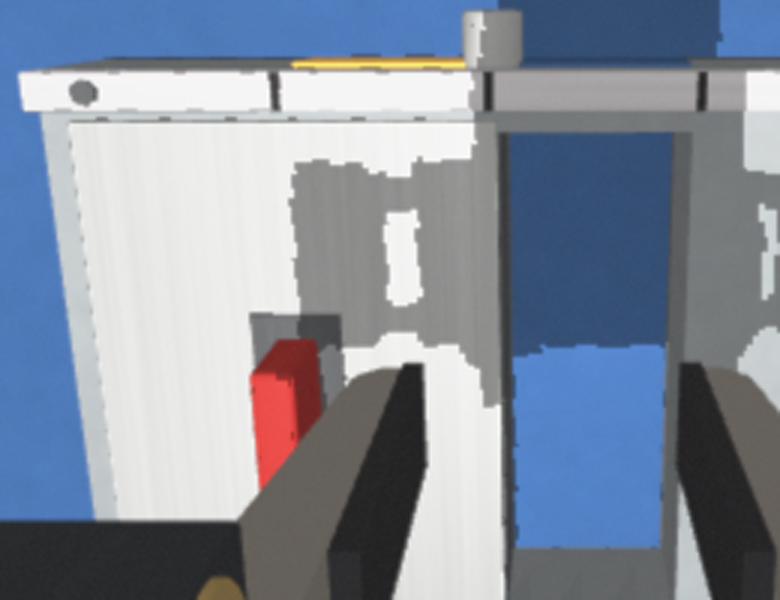

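The left well shows blue and open (cols 308–366). The plate edges are at machine y ≈ -133 and +3, so the shutter is at about -65, the right stop. Next I'll locate the parts precisely by their dark bores.

```bash
cat >> h.py <<'E'
def bores(i,im,kind,minc=0.3,cam='wrist',merge=None):
    """pinpoint -> refine by dark bore on the top face at z=34; returns list of (x,y,conf,refined,hexangle)"""
    gray=cv2.cvtColor(im,cv2.COLOR_RGB2GRAY); hsv=cv2.cvtColor(im,cv2.COLOR_RGB2HSV)
    res=[]
    for d in viewer.pinpoint(kind,cam):
        if d['confidence']<minc: continue
        w=c2w(d['at'],i)
        if abs(w[2])>25: print('   odd z',w.round(0)); 
        u,v=w2p([w[0],w[1],34],i); 
        if not(5<u<634 and 5<v<394): res.append((w[:2].round(1),round(d['confidence'],2),False,None)); continue
        m=((gray<75)&(hsv[...,1]<110)).astype(np.uint8)
        n,lab,s,c=cv2.connectedComponentsWithStats(m)
        best=None
        for k in range(1,n):
            if 12<s[k,4]<1500 and max(s[k,2],s[k,3])<50:
                q=p2w(*c[k],34,i)[:2]; e=np.linalg.norm(q-w[:2])
                size=s[k,4]; 
                if e<14 and (best is None or size>best[0]): best=(size,q,k,e)
        ang=None
        if best is None: res.append((w[:2].round(1),round(d['confidence'],2),False,None)); continue
        q=best[1]
        if kind.startswith('brass'):
            y=((hsv[...,0]>15)&(hsv[...,0]<32)&(hsv[...,1]>60)&(hsv[...,2]>170)).astype(np.uint8)
            u,v=np.round(w2p(np.r_[q,34],i)).astype(int); r=45
            yy=np.zeros_like(y); yy[max(0,v-r):v+r,max(0,u-r):u+r]=y[max(0,v-r):v+r,max(0,u-r):u+r]
            pts=np.argwhere(yy)[:,::-1]
            W=np.array([p2w(*p,34,i)[:2] for p in pts])-q if len(pts) else np.zeros((0,2))
            W=W[np.linalg.norm(W,axis=1)<19] if len(W) else W
            if len(W)>20:
                best2=[]
                for a in np.radians(np.arange(0,60,1)):
                    wd=[np.ptp(W@np.array([np.cos(a+k*np.pi/3),np.sin(a+k*np.pi/3)])) for k in range(3)]
                    best2.append((np.mean(wd),a))
                ang=min(best2)
                ang=(round(float(ang[1]),3),round(float(ang[0]),1),round(float(max(best2)[0]),1))
        res.append((q.round(1),round(d['confidence'],2),True,ang))
    return res
E
python3 - <<'E'
from h import *
L([tip()[0],tip()[1],230],250)
M([535,335,215],np.pi/2)
i,im=snap('wrist','i_w')
for k in('steel1','brass1'):
    for r in bores(i,im,k): print(k,r)
for a in (0,np.pi,np.radians(133),np.radians(-47)):
    for P in ([483,411,50],[435,300,50]):
        q=kin.ik([P[0],P[1],P[2]+ZO],rv(a)); print(round(a,2),P,None if q is None else q.round(2))
st()
E
```

```text
steel1 (array([482.6, 411. ]), 0.94, True, None)
steel1 (array([437.1, 300.9]), 0.65, True, None)
brass1 (array([530.8, 308.8]), 0.6, True, (0.628, 26.0, 27.4))
0 [483, 411, 50] [-1.32  0.78  0.82  1.79 -0.72  0.89 -0.18]
0 [435, 300, 50] [-1.3   0.63  0.82  2.05 -0.69  0.75 -0.04]
3.14 [483, 411, 50] [-0.89  0.64  0.17  1.76 -0.15  0.76  2.51]
3.14 [435, 300, 50] [-0.82  0.5   0.19  2.02 -0.16  0.63  2.62]
2.32 [483, 411, 50] [-1.01  0.65  0.35  1.77 -0.3   0.77  1.81]
2.32 [435, 300, 50] [-0.96  0.52  0.36  2.03 -0.3   0.64  1.92]
-0.82 [483, 411, 50] [-1.42  0.88  0.99  1.8  -0.88  0.99 -0.88]
-0.82 [435, 300, 50] [-1.41  0.73  1.    2.06 -0.85  0.84 -0.72]
 t 29.8 tcp [536.1 332.7 184. ] F [-0.8 -0.9  0. ] g 46.2
```

View pics/i_w.png

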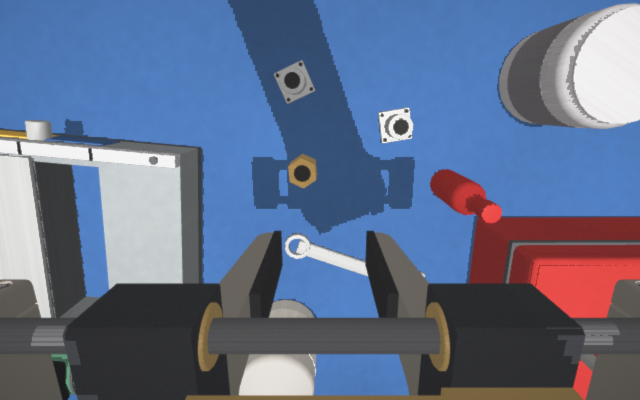

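The view from above shows one bush at (293,80), one at (400,125) and a brass sleeve at (302,172), in agreement with the networks. Picking the first bush.

```bash
cat >> h.py <<'E'
def pick(xy,a,ztip=12,width=0.65,N=45):
    grip(width); M([xy[0],xy[1],90],a); L([xy[0],xy[1],ztip],110); 
    grip(0.0,N); w=robot.observe()['grip_width']*92; print('gripped w',round(w,1),'tip',tip().round(1))
    L([xy[0],xy[1],60],150); return robot.observe()['grip_width']*92
def place(mx,my,ztip,a,zsafe=150):
    p=tip(); L([p[0],p[1],zsafe],250)
    M(m2w(mx,my,zsafe),a); w=robot.observe()['grip_width']; print('over well w',round(w*92,1))
    if w*92<10: print('LOST'); return False
    L(m2w(mx,my,90),150); L(m2w(mx,my,ztip),70); st('placed')
    w=robot.observe()['grip_width']; print('w at place',round(w*92,1))
    grip(w+0.055); robot.hold(0.1); L(m2w(mx,my,90),120); L(m2w(mx,my,zsafe),250); grip(0.6); return True
E
python3 - <<'E'
from h import *
w=pick([482.6,411.0],np.radians(133)); print(w)
if w>20: place(-52,34,27,np.pi+TH)
i,im=snap('wrist','j_w'); snap('top','j_t'); st()
E
```

```text
gripped w 24.9 tip [482.6 411.2  12.2]
24.885562380173884
over well w 25.3
placed t 36.2 tcp [554.5  75.5  -4.1] F [-0.5  0.7 -2.3] g 24.5
w at place 24.5
 t 38.3 tcp [554.   75.4 118.4] F [-1.  -0.8  1.3] g 55.1
```

View pics/j_w.png

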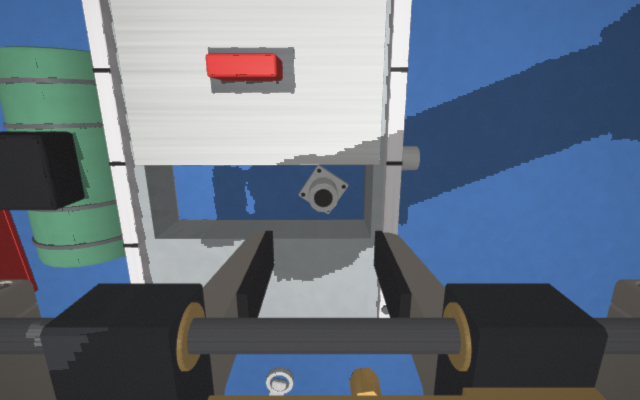

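The first bush stands upright in the left well at (322,195). Next is the second one.

Run:
```python
from h import *
i,im=snap('scene','k_s'); print(find('steel1','scene',i))
w=pick([437.1,300.9],np.pi+TH); print(w)
if w>20: place(0,34,27,np.pi+TH)
i,im=snap('wrist','k_w'); st()
```

```text
[(0.69, array([ 4.374e+02,  3.008e+02, -1.000e-01])), (0.49, array([ 419.1, -305.7,    3.7])), (0.45, array([554.4,  77.8,  11.9])), (0.36, array([596.8,   6. ,  11.6])), (0.33, array([ 669.4, -447.6,   -1.6]))]
gripped w 25.3 tip [437.1 301.   12.2]
24.4906462864976
over well w 24.9
placed t 44.9 tcp [606.3  70.4  -4.1] F [ 0.3 -0.1 -0.8] g 24.7
w at place 24.7
 t 46.9 tcp [605.8  70.3 118.3] F [-0.2  0.4 -0.3] g 55.6
```

View pics/k_w.png

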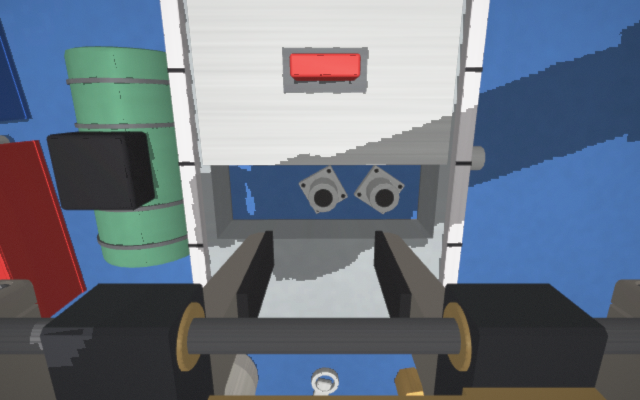

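Run:
```python
from h import *
p=tip(); L([p[0],p[1],215],250)
M([590,-310,215],np.pi/2)
i,im=snap('wrist','l_w')
for k in('steel1','brass1'):
    for r in bores(i,im,k): print(k,r)
for a in (0,np.pi/2,np.pi,-np.pi/2,-np.pi):
    for P in ([419,-304,30],[624,-346,30],[656,65,30]):
        q=kin.ik([P[0],P[1],P[2]+ZO],rv(a)); print(round(a,2),P,None if q is None else q.round(2))
st()
```

```text
steel1 (array([ 415.8, -301.4]), 0.72, False, None)
   odd z [598. -26.  89.]
brass1 (array([ 529.8, -294.7]), 0.95, True, (0.506, 27.7, 30.6))
brass1 (array([ 624.8, -345. ]), 0.84, True, (0.908, 27.7, 29.9))
brass1 (array([597.6, -25.8]), 0.53, False, None)
0 [419, -304, 30] [ 0.22  0.55  0.43  2.07 -0.39  0.6   0.92]
0 [624, -346, 30] [ 0.16  0.81  0.45  1.56 -0.43  0.87  0.77]
0 [656, 65, 30] [-0.43  0.72  0.39  1.71 -0.37  0.78  0.14]
1.57 [419, -304, 30] [ 0.45  0.52  0.14  2.05 -0.13  0.58  2.25]
1.57 [624, -346, 30] [ 0.36  0.77  0.15  1.54 -0.14  0.83  2.13]
1.57 [656, 65, 30] [-0.2   0.7   0.08  1.69 -0.07  0.75  1.48]
3.14 [419, -304, 30] [ 1.39  0.89 -1.12  1.99  1.02  0.96  2.88]
3.14 [624, -346, 30] [ 1.15  1.28 -1.34  1.48  1.25  1.38  2.87]
3.14 [656, 65, 30] [-0.01  0.71 -0.2   1.68  0.19  0.77  2.84]
-1.57 [419, -304, 30] [-0.34  1.07  1.33  2.1  -1.22  1.14  0.04]
-1.57 [624, -346, 30] [-0.09  0.96  0.9   1.58 -0.85  1.03 -0.51]
-1.57 [656, 65, 30] [-0.92  1.21  1.33  1.74 -1.24  1.29 -0.84]
-3.14 [419, -304, 30] [ 1.39  0.89 -1.12  1.99  1.02  0.96  2.88]
-3.14 [624, -346, 30] [ 1.15  1.28 -1.34  1.48  1.25  1.38  2.87]
-3.14 [656, 65, 30] [-0.01  0.71 -0.2   1.68  0.19  0.77  2.84]
 t 48.9 tcp [ 590.8 -308.2  183.4] F [ 0.8 -0.2  0. ] g 55.2
```

View pics/l_w.png

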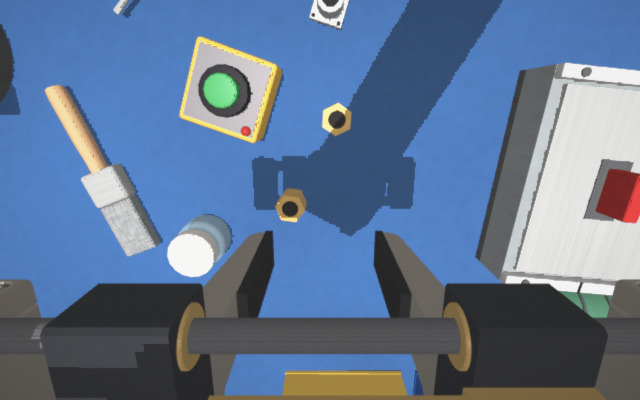

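Run:
```python
from h import *
i=viewer.camera_info('wrist')
im=cv2.imread('pics/l_w.png'); print('button',p2w(221,90,67,i).round(1), find('start_top','wrist',i))
crops=[cv2.resize(im[v-22:v+22,u-22:u+22],(390,390),interpolation=cv2.INTER_CUBIC) for u,v in((337,118),(290,205))]
cv2.imwrite('pics/l_z.png',np.hstack(crops))
w=pick([418.5,-304],0.0); print(w)
if w>20: place(52,34,31,TH)
i,im=snap('wrist','m_w'); st()
```

```text
button [ 503.1 -401.2   67. ] [(0.71, array([ 504. , -406.6,   67.3]))]
gripped w 24.9 tip [ 418.5 -304.    12.2]
24.725539345979932
over well w 24.9
placed t 56.0 tcp [657.4  65.3  -0.7] F [ 1.3  0.5 -1.1] g 25.0
w at place 25.0
 t 58.0 tcp [657.5  65.2 118.3] F [-0.2 -0.4  0.4] g 55.5
```

View pics/m_w.png

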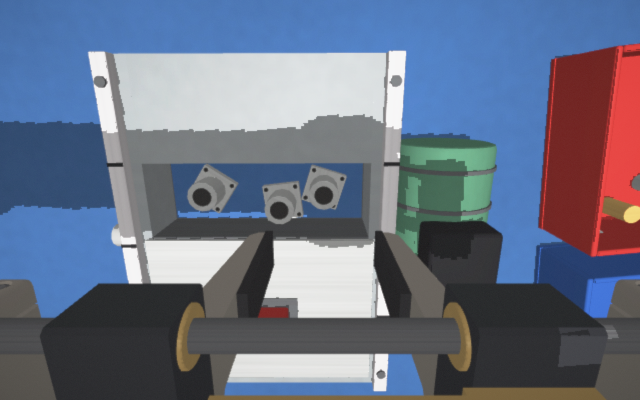

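View pics/l_z.png

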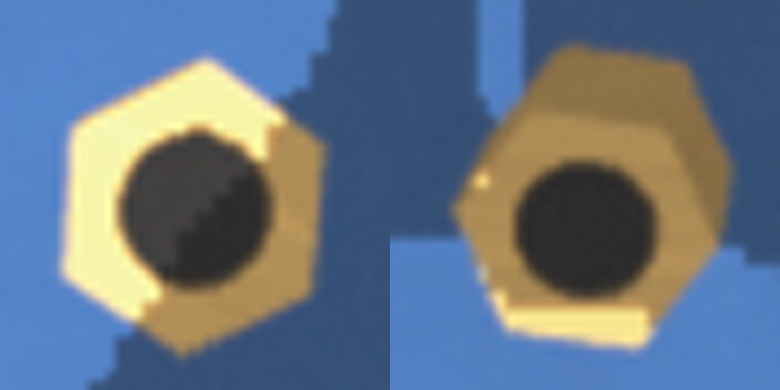

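All three bushes are upright in the left well, with tops at (202,197), (279,210) and (323,195). Now moving the shutter to the left stop.

Run:
```python
from h import *
a=np.pi/2+TH
grip(0.5); M(m2w(-2,-65,140),a); L(m2w(-2,-65,74),120); st('down')
grip(0.0,40); o=st('grip'); print(w2m(o['tcp_pos']))
if o['grip_width']*92>8:
    y0=w2m(o['tcp_pos'])[1]
    cable(66-y0-0.5); robot.hold(0.2); o=st(); print(w2m(o['tcp_pos']))
    grip(0.5); p=tip(); L([p[0],p[1],140],200)
    M(m2w(-60,-20,215),a); i,im=snap('wrist','n_w'); print(find('handle','wrist',i),handle_y(i,im)); st()
```

```text
down t 60.4 tcp [594.7 -27.9  42.9] F [ 0.1 -0.2  0.9] g 46.2
grip t 61.0 tcp [594.3 -28.3  42.9] F [ 0.5 -1.   2.3] g 13.7
[ -1.77143936 -65.28652096]
  d 32.7 Fy -0.2 g 13.5
  d 65.4 Fy 0.7 g 13.7
  d 98.1 Fy -0.4 g 13.6
  d 130.8 Fy 2.5 g 13.6
 t 63.4 tcp [607.  102.9  42.9] F [-4.2  4.2  4. ] g 13.6
[-2.06322753 66.51053099]
[(0.91, array([608.4, 104.3,  87.3]))] [(412, array([-19.6,  59.6]))]
 t 65.2 tcp [540.6  23.8 181.9] F [ 0.2  0.7 -0.4] g 45.9
```

View pics/n_w.png

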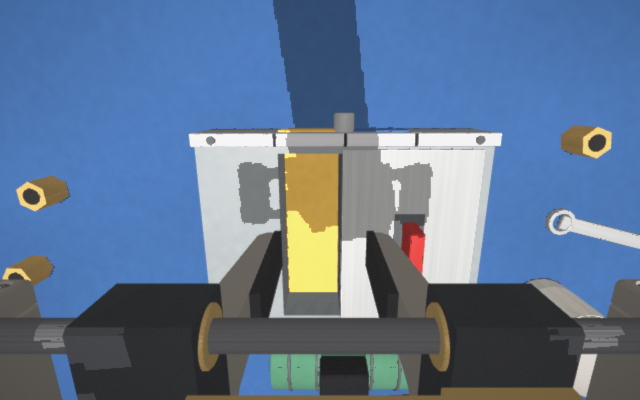

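The yellow right well is open (cols 285–340) and the tab is at machine y ≈ +66. Next, a close look at the left brass sleeve for its hex angle.

Run:
```python
from h import *
M([570,300,170],np.pi/2)
i,im=snap('wrist','o_w')
for r in bores(i,im,'brass1'): print(r)
u,v=np.round(w2p([531,309,34],i)).astype(int); print(u,v)
z=im[max(0,v-30):v+30,u-30:u+30,::-1]; cv2.imwrite('pics/o_z.png',cv2.resize(z,(480,480),interpolation=cv2.INTER_CUBIC)); st()
```

```text
(array([530.8, 308.8]), 0.56, True, (0.663, 26.3, 28.3))
336 145
 t 66.4 tcp [571.2 297.5 139. ] F [-0.5 -0.2  0.5] g 45.9
```

View pics/o_z.png

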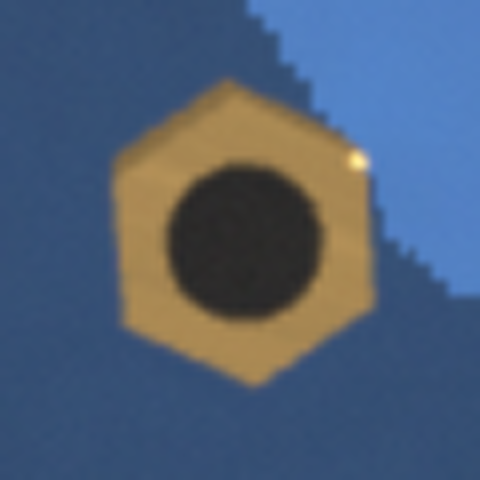

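Run:
```python
from h import *
w=pick([530.8,308.8],np.radians(152.5),width=0.55); print(w)
if w>20: place(-52,-34,27,np.pi+TH)
i,im=snap('wrist','p_w'); st()
```

```text
gripped w 31.7 tip [531.2 309.1  12.7]
31.947071522504952
over well w 32.1
placed t 72.5 tcp [547.8   7.8  -4.1] F [-0.3 -0.2 -1.2] g 32.0
w at place 32.0
 t 74.5 tcp [547.2   7.8 118.2] F [-0.2 -0.3  0.8] g 55.0
```

View pics/p_w.png

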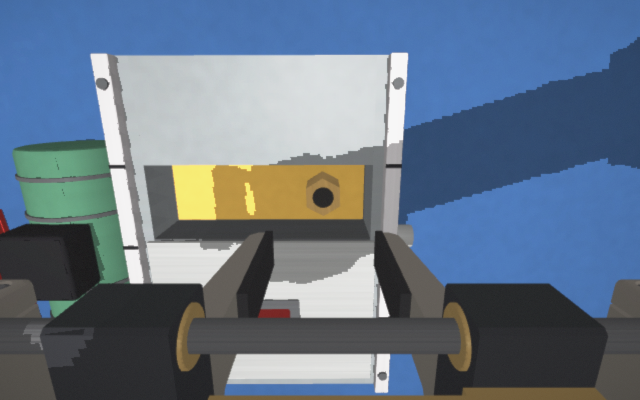

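The first sleeve is upright in the right well at (323,195). I'll look again at the right side, then pick the sleeve at (530,-295).

Run:
```python
from h import *
p=tip(); L([p[0],p[1],180],250)
M([600,-310,200],np.pi/2)
i,im=snap('wrist','q_w')
B=bores(i,im,'brass1',0.4); print(B); st()
c=[r for r in B if np.linalg.norm(r[0]-[529.8,-294.7])<25 and r[2]]
if c:
    w=pick(c[0][0],np.radians(26),width=0.55); print(w)
    if w>20: place(0,-34,27,TH)
i,im=snap('wrist','r_w'); st()
```

```text
[(array([ 531.7, -291.1]), 0.61, True, (0.471, 24.9, 26.0)), (array([ 624.8, -344.9]), 0.58, True, (0.925, 28.6, 31.3))]
 t 76.1 tcp [ 600.5 -307.8  168.2] F [ 0.5  0.2 -1. ] g 55.4
gripped w 31.9 tip [ 531.9 -291.5   12.7]
31.86427516492455
over well w 32.1
placed t 82.3 tcp [599.6   2.6  -4.1] F [ 0.4 -0.4 -1.4] g 32.3
w at place 32.3
 t 84.2 tcp [599.    2.6 118.1] F [0.1 0.6 0.8] g 55.0
```

View pics/r_w.png

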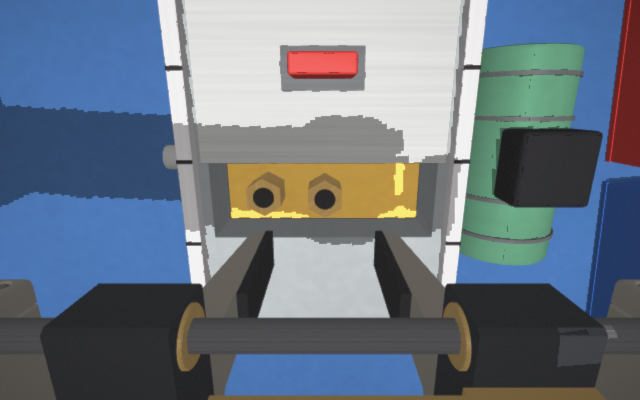

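View pics/q_w.png

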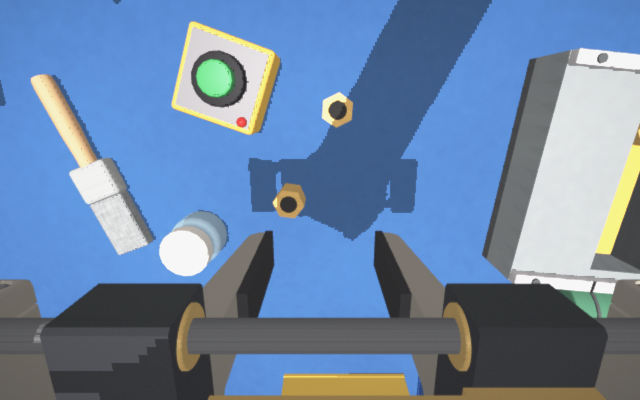

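Run:
```python
from h import *
p=tip(); L([p[0],p[1],180],250)
w=pick([624.8,-344.9],np.radians(-8),width=0.55); print(w)
if w>20: place(52,-34,31,TH)
i,im=snap('wrist','s_w'); st()
```

```text
gripped w 31.9 tip [ 625.2 -345.1   12.8]
32.00763395773296
over well w 31.7
placed t 91.2 tcp [ 6.514e+02 -2.500e+00 -1.000e-01] F [ 0.3 -0.4 -1.1] g 32.1
w at place 32.1
 t 93.2 tcp [650.7  -2.5 118.1] F [-0.2  0.1  0. ] g 55.1
```

View pics/s_w.png

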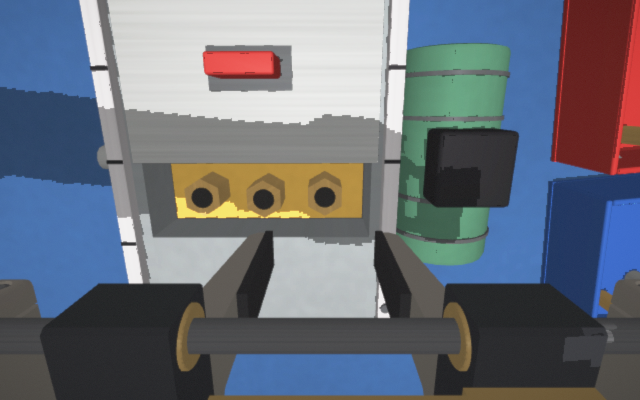

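All three sleeves are upright in the right well, at (202,197), (264,199) and (324,196). Now closing the shutter to its middle stop.

Run:
```python
from h import *
a=np.pi/2+TH
grip(0.5); M(m2w(-2,66,140),a); L(m2w(-2,66,74),120)
grip(0.0,40); o=st('grip'); print(w2m(o['tcp_pos']))
if o['grip_width']*92>8:
    y0=w2m(o['tcp_pos'])[1]
    cable(0.4-y0,60); robot.hold(0.2); o=st(); print(w2m(o['tcp_pos']))
    grip(0.5); p=tip(); L([p[0],p[1],140],200)
    M(m2w(-60,0,215),a); i,im=snap('wrist','t_w'); print([w2m(x[1]) for x in find('handle','wrist',i)],handle_y(i,im)); st()
```

```text
grip t 95.9 tcp [607.2 103.   42.9] F [-0.1  1.7  1.4] g 13.9
[-1.78069312 66.62671091]
  d -16.6 Fy -0.8 g 13.6
  d -33.1 Fy -0.5 g 13.5
  d -49.7 Fy 0.9 g 13.5
  d -66.2 Fy 1.5 g 13.7
 t 97.8 tcp [600.9  37.   42.9] F [-0.1  1.1  0.8] g 13.8
[-1.66586649  0.35724421]
[array([-0.80091487,  3.03620411])] [(553, array([-14.1,   0.1]))]
 t 99.5 tcp [542.2  42.1 181.8] F [0.4 0.9 0. ] g 46.0
```

View pics/t_w.png

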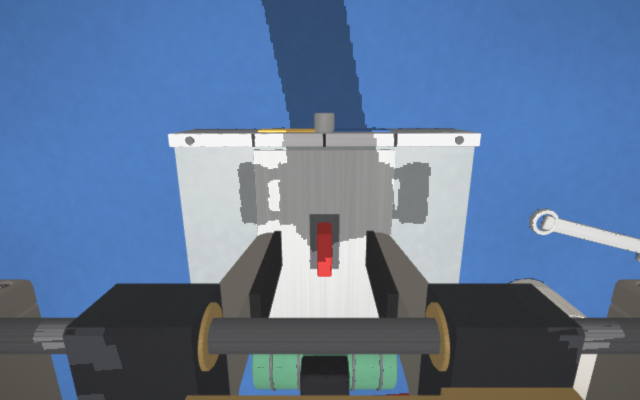

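The plate is centred (cols 252–396, middle 324) and covers both wells. Now the start button.

Run:
```python
from h import *
M([503,-403,150],np.pi/2); grip(0.0)
i=viewer.camera_info('wrist')
L([503,-403,72],100); st('above')
z=68
while z>56:
    L([503,-403,z],25); o=robot.observe(); f=o['contact_force'][2]; print(z,tip().round(1)[2],round(f,1))
    if f>9: break
    z-=1.5
robot.hold(0.15); st('pressed'); 
L([503,-403,110],100); robot.hold(0.3); L([503,-403,150],150)
M([560,-300,215],np.pi/2)
i,im=snap('wrist','u_w'); snap('top','u_t'); snap('scene','u_s'); st()
print(find('start_top','wrist',i))
```

```text
above t 102.8 tcp [ 503.4 -403.4   41.1] F [ 0.4 -0.2  0. ] g 0.5
68 68.2 0.8
66.5 66.5 -0.8
65.0 65.2 2.2
63.5 63.7 2.8
62.0 62.1 3.9
60.5 60.6 5.2
59.0 60.0 9.5
pressed t 104.8 tcp [ 503.2 -403.1   28.5] F [-1.3  1.5  9. ] g 0.5
 t 106.9 tcp [ 558.2 -301.6  182.1] F [ 0.   0.2 -0.3] g 0.3
[(0.79, array([ 501.3, -403.2,   64. ]))]
```

View pics/u_w.png

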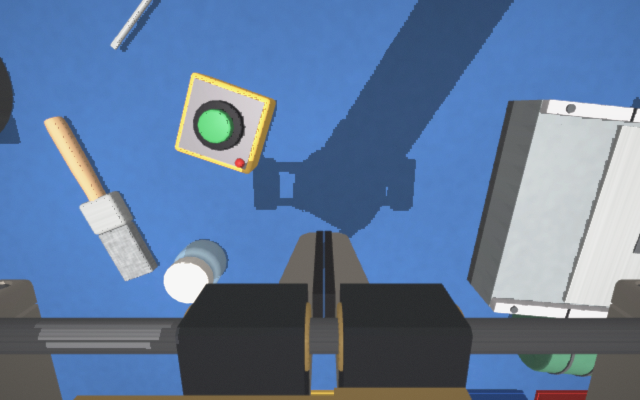

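View pics/u_t.png

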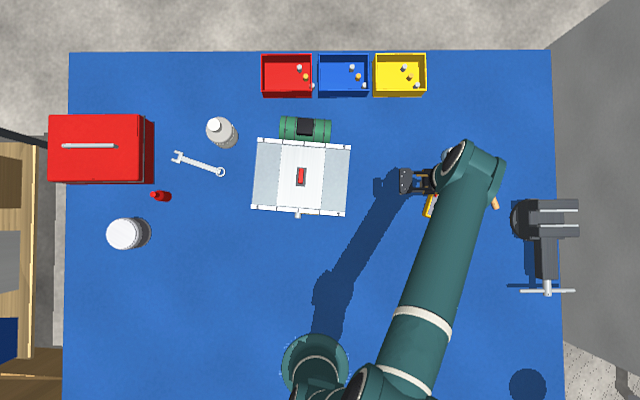

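The button bottomed out at tip z ≈ 60 with 9.5 N and came back up. No parts are left on the bench and the shutter is centred. Handing in.

Run:
```python
from h import *
robot.job_done(); st()
```

```text
the job is handed in; nothing more can be done
the job is handed in; nothing more can be done
```

I finished the job and handed it in at about 107 s of the 208 s allowed. No verdict was reported.

**What was done**
- I slid the shutter to its right stop and put the three steel bushes in the left (blue) well.
- I slid it to its left stop and put the three brass sleeves in the right (yellow) well.
- I moved it back to its middle stop, pressed the green button once, let it come up and drew the arm clear.

**Last checks**
- **Parts:** wrist pictures taken before each well was covered showed three upright bushes in the left well and three upright sleeves in the right. The final top picture shows no loose parts on the open bench.
- **Shutter:** it was centred over both wells after closing, with the tab within about 3 mm of the middle by two measurements. It still looked centred in the last top picture.
- **Start button:** the force rose along the spring to 5 N, then jumped to 9.5 N at the hard stop with the tip at about z = 60 mm, about 6 mm below where force first showed. Afterwards it looked raised, but the network put its top at z = 64 mm instead of 67 mm. That is within the network's 4 mm error, so full return was not measured exactly.
- **Bystanders:** none looked moved in the last top and wrist pictures. I did not measure them, and the arm partly hid the right side in the top picture.

**What disagreed along the way**
- **Tool length:** the reported TCP lies about 31.5 mm beyond the real fingertips, so the first two grasps at the shutter tab closed on air above it. I found this with a touch on the bare table, which reached about 26 N, and corrected for it.
- **Brass grip width:** it read about 32 mm on every sleeve, not the 28.6 mm expected across the flats. All the grasps held.

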